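Lay out a repair kit on shadow tiles

TASK

Lay out the repair kit: set each of the four loose steel parts (large bearing, small bearing, oblong key block, square flange) flat on the black tile printed with its own shape, centred over the printed shape to within about a centimetre and, for the oblong and the square one, turned to line up with it. Set the parts down, do not drop or throw them.

Things in the scene. Friction and masses are not known exactly. Their poses are not given: they have to be found in the camera images.
- large_bearing_center (a point): Large steel bearing lying flat: a ring of 64 mm outside diameter, 34 mm bore, 18 mm high, with a dark seal ring on top; about 0.22 kg. This point is its centre, half-way up; z points up. All parts start on the table, mixed among the tiles.
- small_bearing_center (a point): Small steel bearing lying flat: a ring of 42 mm outside diameter, 20 mm bore, 18 mm high, with a dark seal ring on top; about 0.10 kg. This point is its centre, half-way up; z points up. Oddments up to 40 mm high stand between parts and tiles: carry parts with the underside 60 mm or more above the table.
- key_block_center (a point): Oblong steel key block lying flat, 84 mm long (its x axis), 28 mm wide (y), 24 mm high, with two small dark holes on top; about 0.35 kg. This point is its centre, half-way up; z points up. Either end may lie to either side.
- square_flange_center (a point): Square steel flange lying flat, 56 x 56 mm (sides along x and y), 20 mm thick, with a round boss of 38 mm diameter on top that rises 4 mm more (24 mm in all) and five dark holes; about 0.35 kg. This point is its centre, half-way up; z points up. Any quarter turn will do.
- tile_large_round: Fixed square tile of black rubber, 96 x 96 mm and 4 mm thick, lying on the table, with a flat pale shape printed in its middle: a disc of 70 mm diameter with a dark 34 mm centre, for the large bearing. Origin: centre of its underside, on the table; z up. 
- tile_small_round: Fixed square tile of black rubber, 96 x 96 mm and 4 mm thick, lying on the table, with a flat pale shape printed in its middle: a disc of 47 mm diameter with a dark 20 mm centre, for the small bearing. Origin: centre of its underside, on the table; z up. 
- tile_oblong: Fixed square tile of black rubber, 96 x 96 mm and 4 mm thick, lying on the table, with a flat pale shape printed in its middle: an oblong of 90 mm (along its x axis) by 34 mm (y), for the key block. Origin: centre of its underside, on the table; z up. 
- tile_square: Fixed square tile of black rubber, 96 x 96 mm and 4 mm thick, lying on the table, with a flat pale shape printed in its middle: a square of 62 x 62 mm (sides along x and y), for the square flange. Origin: centre of its underside, on the table; z up. 
There are look-alikes about, which are no part of the job. What is shaped like the tile_oblong but pink or yellow is not meant.

How it is judged:
By the outcome, as a careful person would: the job done as asked, in the order asked, and still so for the second after the job is handed in, with the robot touching nothing.
It also fails if it takes over 104 s, if anything falls off the work surface, if the arm or the gripper's body presses on something with over 40 N, if the wrist force passes 120 N, or if a joint passes its speed limit or range.

ROBOT

A 6-joint arm with a two-finger parallel gripper is mounted at the origin on the work surface. World frame = base frame: x ahead of the robot, y to its left, z up, the work surface at z = 0. Lengths are in m, angles in rad, forces in N, time in s.
With the tool pointing down it reaches from about 0.3 to 0.875 m from the base axis. Payload 6.4 kg.
Tool frame: the origin (TCP) lies on the centre line of the jaws, within the pads' length; the fingertips stand nose_length ahead of it and the grasp point (between the pads) lies 8 mm behind it (nose_length is the distance from the TCP to the fingertips, in m); z points along the fingers, y is the line along which they close (so a half turn about z gives the same grasp; the last joint's range is limited). The gripper opens to 88 mm and grips with 3 to 60 N. Pads are 18 mm wide; open, the fingers measure 123 mm over their backs; the gripper's body (75 mm by 187 mm) begins 45 mm behind the grasp point.
Start: joints at [-1.432, 0.181, 1.607, -0, 1.354, -0.206], TCP at [0.194, -0.541, 0.25] pointing down, gripper open.
Joint ranges: [-2.99, 2.99], [-0.89, 2.07], [0.3, 2.58], [-1.14, 4.28], [0, 2.63], [-3.12, 3.12]. Speed limits (rad/s): [2.57, 2.57, 3.01, 3.14, 3.14, 3.14].

INTERFACE

Orientations are given as a unit quaternion [x, y, z, w].
In Python, from rig import get_obs, grab_frame, camera_model, close_job, nose_length gives the robot as it stands.
- The arm moves only by the tool apply_moves, never from a script. Its argument "steps" is a list of rows, each an object with "hand": the opening, from 0 (shut) to 1 (fully open); "linear": the shift along the tool's x, y, z in cm, a list of three; "dr": the turn, a rotation vector about the tool's x, y, z in rad, a list of three. A call has 1 to 20 rows; each row is the pose to reach, as a shift and turn from the pose commanded when the call began, along the tool's axes at that moment; what a row does not reach only later rows make up. A row lasts 1/8 s, in which the tool goes at most 62.5 mm and 10.7 degrees, less where a joint would pass 70% of its speed; a pose out of reach is approached as far as the arm can. A call with a gripper value outside its range is refused whole. The fingers move at their own pace and stop on an object; the grip force is fixed at half the most. Time passes only in rows, so rows that repeat a pose let the fingers close. It gives the time, the measured TCP pose, the force, the opening and the grip force at its end, in the units of the state.
- get_obs(): the state, without advancing time (a new reading comes with each control period).
- grab_frame(name): name is "scene" or "side" or "wrist"; returns the picture (420x560x3 uint8, red, green, blue); there is no depth.
- camera_model(name): a dict with "vfov" (degrees; the focal length in pixels is half the picture's height over the tangent of half this angle, whatever the lens; pixels are square), "cx", "cy" (the principal point, pixels), "position" and "rotation" of the camera in the world; the wrist camera has in their place "mount" (4x4, takes a point from camera to tool coordinates, whose origin is the TCP and whose axes are the flange's). Camera axes: x right, y down, z forward; pixel columns grow to the right and rows downward; lengths in m; the calibration is good to about 2 mm. A picture is of the moment at which its call begins: read the wrist's pose just before it. camera_model takes no time and is no camera call.
- close_job(): hands the job in; it is judged then, once.
The state is a dict: "clock": time; "q": joint angles; "qvel": joint speeds; "joint_efforts": joint torques, N m; "ee_pos": TCP position; "orientation": TCP orientation; "wrist_force": force on the tool from outside, world axes, zero at the start; "torque": the same for the moment, N m; "gripper_width": opening from 0.0 (shut) to 1.0 (fully open); "finger_force": force on a finger pad.
Only numpy, scipy, OpenCV 4.12 (cv2) and the standard library are available. Lean on these libraries where they do the work, as an engineer would, in place of code of your own. Each camera call takes 0.05 s, during which the arm holds its last target. There are 200 camera calls.

## Working session

There is one attempt and no reset: what is moved stays moved. The work goes in short steps, Python scripts to look and compute and a tool call to move; the robot and the scene stay as the last step left them, time stands still between calls to the robot, and variables do not carry over. Pictures are saved under pics/ and viewed, at most 14 in all, crops included, and the job is handed in when it is done.

Besides the shell and the picture viewer there is one more tool, called after "Emit:" as name([rows], argument=value, ...), one row to a line, values as JSON. apply_moves: Moves the arm, as the interface text tells. Its arguments: {"type":"object","properties":{"steps":{"type":"array"}},"required":["steps"]}

```bash
mkdir -p pics; ls; python3 - <<'E'
from rig import *
import cv2
o=get_obs(); print(o['clock'],o['ee_pos'],o['orientation'],o['gripper_width'],nose_length if not callable(nose_length) else nose_length())
for n in ("scene","side","wrist"):
    print(n,camera_model(n)); cv2.imwrite(f"pics/{n}0.png",grab_frame(n)[:,:,::-1])
E
```

```text
pics
0.0 [ 0.19432054 -0.540634    0.24883314] [ 9.85176917e-01  1.71539277e-01  4.16495938e-05 -8.46996551e-04] 0.9978627760641933 0.011
scene {'vfov': 48.55852072481375, 'cx': 275.7718392827767, 'cy': 211.78733725554883, 'position': array([1.19056103, 0.38516826, 0.82834109]), 'rotation': array([ 0.45657141,  0.78979359, -0.35895508, -0.19728122])}
side {'vfov': 50.196137771144144, 'cx': 282.07678281692506, 'cy': 211.13449559050588, 'position': array([0.31210313, 0.82250461, 0.85282403]), 'rotation': array([-0.08338972,  0.90787263, -0.40937602,  0.03499599])}
wrist {'vfov': 62.44885765268068, 'cx': 278.33859259093754, 'cy': 207.81764599726216, 'mount': array([[-1.85345831e-04, -9.58209121e-01, -2.86068602e-01,
         7.39357270e-02],
       [ 9.99999982e-01, -1.68611824e-04, -8.31284506e-05,
        -1.12614485e-04],
       [ 3.14198908e-05, -2.86068613e-01,  9.58209136e-01,
        -1.34890761e-01],
       [ 0.00000000e+00,  0.00000000e+00,  0.00000000e+00,
         1.00000000e+00]])}
```

View pics/scene0.png

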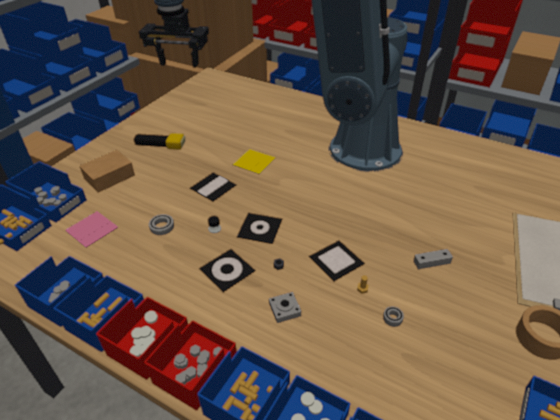

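View pics/side0.png

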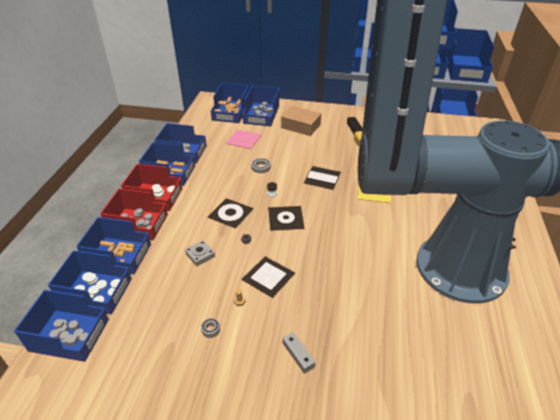

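The scene view shows the following (scene pixels):
- **Parts:** large ring (161,224), small ring (394,316), key block (433,259), flange (285,305).
- **Tiles:** oblong (213,187), small round (260,228), large round (227,270), square (337,261).
- **Oblong tile candidates:** black tile with pale bar (213,187), pink sheet (92,229) and yellow sheet (254,161). Only the black one fits, because pink and yellow are excluded.

The side view shows the same layout. Next I'll measure coarsely from both views.

```bash
cat > h.py <<'E'
from rig import *
import cv2, numpy as np
from scipy.spatial.transform import Rotation as R
def cam(n,o=None):
    m=camera_model(n); f=210/np.tan(np.radians(m['vfov']/2))
    if n=='wrist':
        Rt=R.from_quat(o['orientation']).as_matrix(); M=np.array(m['mount'])
        return f,m['cx'],m['cy'],Rt@M[:3,:3],np.array(o['ee_pos'])+Rt@M[:3,3]
    return f,m['cx'],m['cy'],R.from_quat(m['rotation']).as_matrix(),np.array(m['position'])
def cast(c,uv,z):
    f,cx,cy,Rm,p=c; uv=np.atleast_2d(uv).astype(float)
    d=np.c_[(uv[:,0]-cx)/f,(uv[:,1]-cy)/f,np.ones(len(uv))]@Rm.T
    return (p+d*((z-p[2])/d[:,2])[:,None])[:,:2]
def proj(c,P):
    f,cx,cy,Rm,p=c; v=(np.asarray(P)-p)@Rm; return v[0]/v[2]*f+cx,v[1]/v[2]*f+cy
def masks(rgb):
    h=cv2.cvtColor(rgb,cv2.COLOR_RGB2HSV)
    dark=(h[...,2]<60); grey=(h[...,1]<60)
    return dark.astype(np.uint8)*255,grey.astype(np.uint8)*255
E
python3 - <<'E'
from h import *
T={'scene':dict(oblong=(213,187),sround=(260,228),lround=(227,270),square=(337,261),LB=(161,224),SB=(394,316),key=(433,259),fl=(285,305),knob=(213,223),nut=(279,264),brass=(363,285)),
'side':dict(oblong=(322,177),sround=(286,218),lround=(231,212),square=(269,276),LB=(261,165),SB=(210,327),key=(298,351),fl=(200,253),knob=(271,189),nut=(246,239),brass=(239,298))}
for n in T:
    c=cam(n); im=cv2.imread(f'pics/{n}0.png')[:,:,::-1].copy(); d,g=masks(im)
    for k,uv in T[n].items():
        tile=k in('oblong','sround','lround','square'); m=cv2.bitwise_or(d,g)
        if k in('knob','nut','brass'): print(n,k,cast(c,uv,.012).round(3));continue
        _,l,st,ce=cv2.connectedComponentsWithStats(m)
        w=l[uv[1]-6:uv[1]+7,uv[0]-6:uv[0]+7]; w=w[w>0]; i=np.bincount(w).argmax()
        ys,xs=np.where(l==i); pts=cast(c,np.c_[xs,ys],.004 if tile else .011)
        cn=cv2.convexHull(pts.astype(np.float32)); r=cv2.minAreaRect(cn)
        print(n,k,st[i],'rect c',np.round(r[0],4),np.round(r[1],4),'ang',round(r[2],1))
E
```

```text
scene oblong [191 173  44  28 647] rect c [ 0.3888 -0.3071] [0.0916 0.0948] ang 81.1
scene sround [238 214  43  29 871] rect c [ 0.4701 -0.1005] [0.0915 0.0913] ang 15.1
scene lround [ 200  250   54   42 1167] rect c [ 0.6283 -0.0923] [0.0929 0.0913] ang 72.0
scene square [ 310  241   54   40 1090] rect c [0.475  0.1172] [0.0913 0.0918] ang 64.5
scene LB [149 215  25  20 340] rect c [ 0.5916 -0.3256] [0.0716 0.0635] ang 29.4
scene SB [384 307  20  19 272] rect c [0.5674 0.2899] [0.0389 0.0471] ang 88.5
scene key [414 249  38  20 510] rect c [0.3647 0.3156] [0.0429 0.0944] ang 42.5
scene fl [269 292  32  30 648] rect c [0.6585 0.0806] [0.065 0.057] ang 48.8
scene knob [[ 0.522 -0.209]]
scene nut [[0.56 0.01]]
scene brass [[0.522 0.204]]
side oblong [307 168  32  18 343] rect c [ 0.3858 -0.3115] [0.0678 0.0928] ang 79.6
side sround [276 208  20  16 224] rect c [ 0.4684 -0.1001] [0.0588 0.0572] ang 51.5
side lround [216 201  29  23 410] rect c [ 0.6253 -0.0913] [0.0836 0.0813] ang 71.7
side square [250 260  38  31 650] rect c [0.4696 0.1159] [0.0764 0.0717] ang 64.8
side LB [251 158  20  15 201] rect c [ 0.5873 -0.3228] [0.0623 0.075 ] ang 27.7
side SB [201 319  19  18 242] rect c [0.5657 0.2925] [0.04   0.0435] ang 10.6
side key [283 332  32  41 609] rect c [0.3667 0.3149] [0.0329 0.0922] ang 42.6
side fl [185 241  29  24 413] rect c [0.6585 0.0808] [0.0581 0.0664] ang 48.4
side knob [[ 0.53  -0.206]]
side nut [[0.553 0.013]]
side brass [[0.523 0.204]]
```

```bash
python3 - <<'E'
import cv2
a=cv2.imread('pics/scene0.png')[145:330,60:480]
cv2.imwrite('pics/crop1.png',cv2.resize(a,None,fx=1.9,fy=1.9,interpolation=cv2.INTER_CUBIC))
E
```

```text
(no output)
```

View pics/crop1.png

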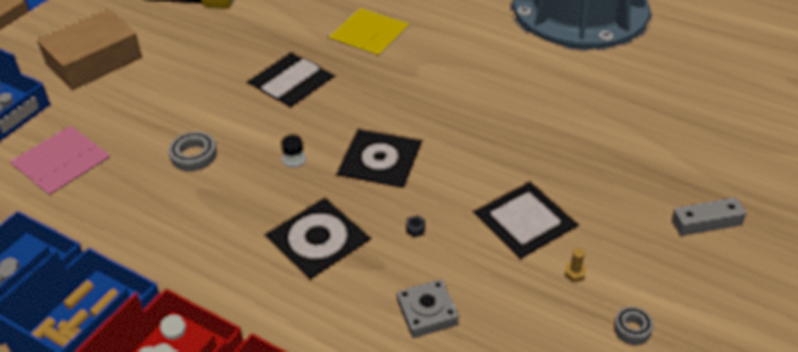

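The crop confirms four black tiles: pale bar (290,78), small disc (380,157), large disc (318,236) and square (525,217). The bar tile is the only black oblong, the pink and yellow sheets are plain, and the larger ring is at left (193,150). Moving to a wrist overview.

Emit:
apply_moves([
  {"hand":1,"linear":[41.5,-19.1,0],"dr":[0,0,0]},
  {"hand":1,"linear":[41.5,-19.1,0],"dr":[0,0,0]},
  {"hand":1,"linear":[41.5,-19.1,0],"dr":[0,0,0]},
  {"hand":1,"linear":[41.5,-19.1,0],"dr":[0,0,0]},
  {"hand":1,"linear":[41.5,-19.1,0],"dr":[0,0,0]},
  {"hand":1,"linear":[41.5,-19.1,0],"dr":[0,0,0]},
  {"hand":1,"linear":[41.5,-19.1,0],"dr":[0,0,0]},
  {"hand":1,"linear":[41.5,-19.1,0],"dr":[0,0,0]},
  {"hand":1,"linear":[41.5,-19.1,0],"dr":[0,0,0]},
  {"hand":1,"linear":[41.5,-19.1,0],"dr":[0,0,0]},
  {"hand":1,"linear":[41.5,-19.1,0],"dr":[0,0,0]},
  {"hand":1,"linear":[41.5,-19.1,0],"dr":[0,0,0]},
])

```text
clock: 1.65
ee_pos: [0.5197, -0.2222, 0.2498]
orientation: [0.985, 0.171, -0.0, 0.0]
wrist_force: [-0.7, 0.5, -0.4]
gripper_width: 1.007
finger_force: 0.0
```

```bash
cat >> h.py <<'E'
EST=dict(oblong=(.388,-.308),sround=(.470,-.100),lround=(.627,-.092),square=(.474,.117),LB=(.590,-.324),SB=(.567,.291),key=(.366,.315),fl=(.6585,.0807))
TOP=dict(LB=.018,SB=.018,key=.024,fl=.020)
def look(names,pic=None):
    o=get_obs(); im=grab_frame('wrist'); c=cam('wrist',o)
    if pic: cv2.imwrite(f'pics/{pic}.png',im[:,:,::-1])
    d,g=masks(im); hsv=cv2.cvtColor(im,cv2.COLOR_RGB2HSV)
    for k in names:
        tile=k not in TOP; z=.004 if tile else TOP[k]
        u,v=proj(c,(*EST[k],z))
        m=cv2.bitwise_or(d,g)
        n,l,st,ce=cv2.connectedComponentsWithStats(m)
        best=[i for i in range(1,n) if 150<st[i][4]<30000 and st[i][0]-5<u<st[i][0]+st[i][2]+5 and st[i][1]-5<v<st[i][1]+st[i][3]+5]
        if not best: print(k,'none at',round(u),round(v)); continue
        i=max(best,key=lambda i:st[i][4])
        cut=st[i][0]==0 or st[i][1]==0 or st[i][0]+st[i][2]>=560 or st[i][1]+st[i][3]>=420
        def rect(mm):
            ys,xs=np.where(mm); h=cv2.convexHull(cast(c,np.c_[xs,ys],z).astype(np.float32))
            r=cv2.minAreaRect(h); a=r[2]+(90 if r[1][1]>r[1][0] else 0)
            return np.round(r[0],4),np.round(np.array(r[1])*1e3,1),round(a,1)
        print(k,'px',round(u),round(v),*rect(l==i),'CUT' if cut else '')
        if tile:
            x,y,w,h=st[i][:4]; p=np.zeros_like(m); p[y:y+h,x:x+w]=((hsv[y:y+h,x:x+w,2]>120)&(hsv[y:y+h,x:x+w,1]<60)&(l[y:y+h,x:x+w]==i))*255
            print('   print',*rect(p))
def go(x,y,z,yaw):
    o=get_obs(); Rt=R.from_quat(o['orientation']).as_matrix(); cur=np.degrees(np.arctan2(Rt[1,0],Rt[0,0]))
    d=Rt.T@(np.array([x,y,z])-o['ee_pos']); a=(yaw-cur+90)%180-90
    print('t',round(o['clock'],2),'yaw',round(cur,1),'lin cm',np.round(d*100,2),'drz',round(-np.radians(a),3),'q6',round(o['q'][5],2),'F',np.round(o['wrist_force'],1),'grip',round(o['gripper_width'],3),np.round(o['ee_pos'],4))
E
python3 - <<'E'
from h import *
look(['LB','lround','oblong','sround'],'w1')
go(.59,-.324,.12,19.7)
E
```

```text
LB px 392 146 [ 0.5881 -0.322 ] [60.9 62.1] 100.2 
lround px 191 30 [ 0.6255 -0.0921] [93.6 92.9] 72.1 CUT
   print [ 0.6222 -0.0928] [62.6 70.7] 109.6
oblong none at 308 295
sround px 161 179 [ 0.4672 -0.0999] [92.6 93. ] 104.8 
   print [ 0.4665 -0.0993] [47.7 47.6] 42.0
t 1.7 yaw 19.7 lin cm [ 3.17 11.96 12.98] drz -0.001 q6 0.61 F [ 0.5  0.4 -0.1] grip 1.004 [ 0.5199 -0.222   0.2498]
```

View pics/w1.png

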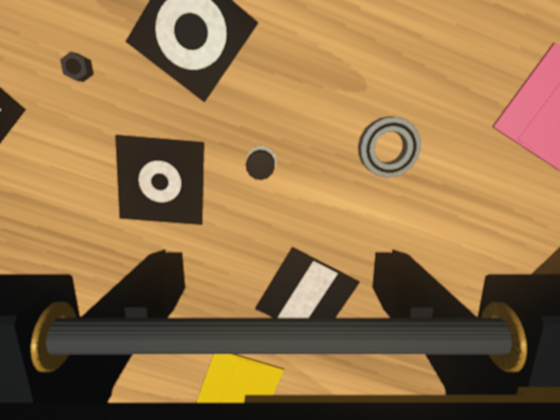

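The wrist view shows the large bearing at (390,147), the large-round tile at (192,32), the small-round tile at (160,182) and the oblong tile at (310,290), half hidden by the gripper. Image rows below about 250 are blocked by the gripper. Grasping the large bearing.

Emit:
apply_moves([
  {"hand":1,"linear":[3.0,11.7,10],"dr":[0,0,0]},
  {"hand":1,"linear":[3.0,11.7,10],"dr":[0,0,0]},
  {"hand":1,"linear":[3.0,11.7,15],"dr":[0,0,0]},
  {"hand":1,"linear":[3.0,11.7,15],"dr":[0,0,0]},
  {"hand":1,"linear":[3.0,11.7,18],"dr":[0,0,0]},
  {"hand":1,"linear":[3.0,11.7,20],"dr":[0,0,0]},
  {"hand":1,"linear":[3.0,11.7,22],"dr":[0,0,0]},
  {"hand":1,"linear":[3.0,11.7,23],"dr":[0,0,0]},
  {"hand":1,"linear":[3.0,11.7,23.6],"dr":[0,0,0]},
  {"hand":1,"linear":[3.0,11.7,23.6],"dr":[0,0,0]},
  {"hand":0.6,"linear":[3.0,11.7,23.6],"dr":[0,0,0]},
  {"hand":0.6,"linear":[3.0,11.7,23.6],"dr":[0,0,0]},
  {"hand":0.6,"linear":[3.0,11.7,23.6],"dr":[0,0,0]},
  {"hand":0.6,"linear":[3.0,11.7,23.6],"dr":[0,0,0]},
  {"hand":0.6,"linear":[3.0,11.7,22.5],"dr":[0,0,0]},
  {"hand":0.6,"linear":[3.0,11.7,21],"dr":[0,0,0]},
])

```text
clock: 3.7
ee_pos: [0.5876, -0.3206, 0.0398]
orientation: [0.985, 0.172, -0.001, -0.001]
wrist_force: [-0.2, -0.5, -1.8]
gripper_width: 0.702
finger_force: 30.0
```

```bash
python3 - <<'E'
from h import *
go(.6265,-.092,.13,19.7)
E
```

```text
t 3.7 yaw 19.8 lin cm [ 11.38 -20.22  -9.  ] drz 0.001 q6 0.55 F [-0.2 -0.5 -1.8] grip 0.702 [ 0.5876 -0.3206  0.0398]
```

Emit:
apply_moves([
  {"hand":0.6,"linear":[0,0,-4],"dr":[0,0,0]},
  {"hand":0.6,"linear":[0,0,-8],"dr":[0,0,0]},
  {"hand":0.6,"linear":[1,-2,-9],"dr":[0,0,0]},
  {"hand":0.6,"linear":[3,-6,-9],"dr":[0,0,0]},
  {"hand":0.6,"linear":[6,-11,-9],"dr":[0,0,0]},
  {"hand":0.6,"linear":[9,-16,-9],"dr":[0,0,0]},
  {"hand":0.6,"linear":[11,-19,-9],"dr":[0,0,0]},
  {"hand":0.6,"linear":[11.4,-20.2,-9],"dr":[0,0,0]},
  {"hand":0.6,"linear":[11.4,-20.2,-9],"dr":[0,0,0]},
  {"hand":0.6,"linear":[11.4,-20.2,-9],"dr":[0,0,0]},
])

```text
clock: 4.95
ee_pos: [0.6268, -0.0935, 0.1295]
orientation: [0.985, 0.171, -0.0, 0.0]
wrist_force: [-1.0, -0.0, -2.2]
gripper_width: 0.702
finger_force: 30.0
```

```bash
python3 - <<'E'
from h import *
go(.6265,-.092,.021,19.7)
a=grab_frame('scene'); b=grab_frame('side')
c=[np.array(proj(cam(n),get_obs()['ee_pos'])).astype(int) for n in('scene','side')]; print(c)
cr=[cv2.resize(i[max(0,p[1]-60):max(0,p[1]-60)+130,p[0]-65:p[0]+65],(400,400)) for i,p in zip((a,b),c)]
cv2.imwrite('pics/hold1.png',np.hstack(cr)[:,:,::-1])
E
```

```text
t 4.95 yaw 19.7 lin cm [ 0.03 -0.15 10.85] drz -0.0 q6 0.89 F [-1.  -0.  -2.2] grip 0.702 [ 0.6268 -0.0935  0.1295]
[array([221, 230]), array([226, 176])]
```

View pics/hold1.png

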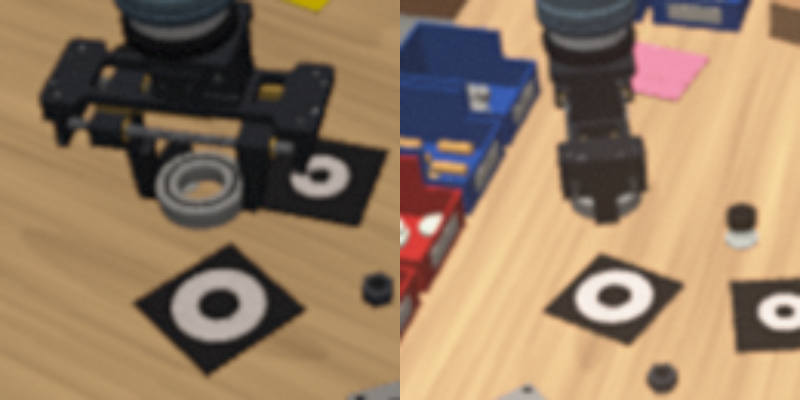

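The held large bearing sits centred between the jaws and level; its top is at about scene px (221,229), matching the projected TCP. Lowering onto the tile.

Emit:
apply_moves([
  {"hand":0.6,"linear":[0,-0.1,4],"dr":[0,0,0]},
  {"hand":0.6,"linear":[0,-0.1,8],"dr":[0,0,0]},
  {"hand":0.6,"linear":[0,-0.1,9.5],"dr":[0,0,0]},
  {"hand":0.6,"linear":[0,-0.1,10.5],"dr":[0,0,0]},
  {"hand":0.6,"linear":[0,-0.1,10.9],"dr":[0,0,0]},
  {"hand":0.6,"linear":[0,-0.1,11.15],"dr":[0,0,0]},
  {"hand":0.6,"linear":[0,-0.1,11.15],"dr":[0,0,0]},
  {"hand":0.6,"linear":[0,-0.1,11.15],"dr":[0,0,0]},
])

```text
clock: 6.05
ee_pos: [0.6273, -0.0916, 0.0189]
orientation: [0.985, 0.172, 0.001, 0.0]
wrist_force: [-0.2, -0.6, -2.2]
gripper_width: 0.703
finger_force: 30.0
```

Emit:
apply_moves([
  {"hand":0.85,"linear":[0,0,0],"dr":[0,0,0]},
  {"hand":0.85,"linear":[0,0,0],"dr":[0,0,0]},
  {"hand":0.95,"linear":[0,0,0],"dr":[0,0,0]},
  {"hand":0.95,"linear":[0,0,-2],"dr":[0,0,0]},
  {"hand":1,"linear":[0,0,-5],"dr":[0,0,0]},
  {"hand":1,"linear":[0,0,-10],"dr":[0,0,0]},
  {"hand":1,"linear":[0,0,-15],"dr":[0,0,0]},
  {"hand":1,"linear":[-5,-4,-20],"dr":[0,0,0]},
  {"hand":1,"linear":[-8,-8,-21],"dr":[0,0,0]},
  {"hand":1,"linear":[-8,-8,-21],"dr":[0,0,0]},
  {"hand":1,"linear":[-8,-8,-21],"dr":[0,0,0]},
])

```text
clock: 7.42
ee_pos: [0.5251, -0.0434, 0.2297]
orientation: [0.985, 0.172, 0.001, 0.001]
wrist_force: [0.4, -0.3, 0.6]
gripper_width: 1.003
finger_force: 0.0
```

```bash
python3 - <<'E'
from h import *
look(['fl','lround','sround','square'],'w2')
go(.48,.20,.25,19.7)
E
```

```text
fl none at 196 -6
lround px 359 99 [ 0.6256 -0.0913] [93.1 93. ] 72.0 
   print [ 0.6259 -0.0919] [70.5 70.8] 156.5
sround px 309 240 [ 0.4673 -0.0994] [92.7 92.2] 14.8 
   print [ 0.4667 -0.1   ] [46.9 47.2] 109.7
square px 118 172 [0.4722 0.118 ] [92.3 92.8] 154.6 
   print [0.4713 0.1186] [63.3 63.8] 154.6
t 7.47 yaw 19.8 lin cm [  3.97 -24.46  -2.12] drz 0.001 q6 0.92 F [-0.6 -0.2 -0.4] grip 0.996 [ 0.5253 -0.0437  0.229 ]
```

View pics/w2.png

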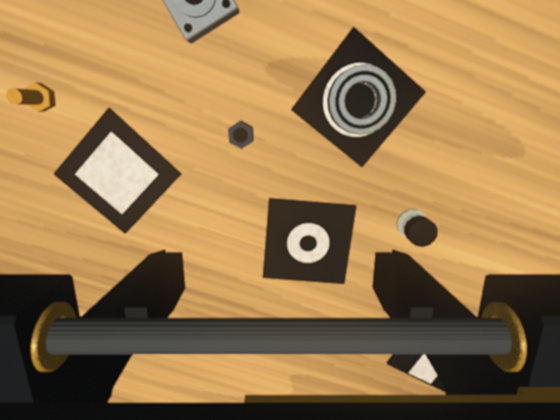

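The large bearing is on its tile at (359,99); the apparent shift is parallax from its height. The flange is at the top (200,10), the square tile at (118,172) and the small-round tile at (309,242). Moving to view the small bearing.

Emit:
apply_moves([
  {"hand":1,"linear":[7.3,-27.6,0],"dr":[0,0,0]},
  {"hand":1,"linear":[7.3,-27.6,0],"dr":[0,0,0]},
  {"hand":1,"linear":[7.3,-27.6,0],"dr":[0,0,0]},
  {"hand":1,"linear":[7.3,-27.6,0],"dr":[0,0,0]},
  {"hand":1,"linear":[7.3,-27.6,0],"dr":[0,0,0]},
  {"hand":1,"linear":[7.3,-27.6,0],"dr":[0,0,0]},
  {"hand":1,"linear":[7.3,-27.6,0],"dr":[0,0,0]},
  {"hand":1,"linear":[7.3,-27.6,0],"dr":[0,0,0]},
])

```text
clock: 8.48
ee_pos: [0.5005, 0.2398, 0.2279]
orientation: [0.985, 0.171, -0.0, 0.0]
wrist_force: [0.1, -0.0, 0.3]
gripper_width: 0.994
finger_force: 0.0
```

```bash
python3 - <<'E'
from h import *
look(['SB','fl'],'w3')
go(.567,.291,.014,19.7)
E
```

```text
SB px 251 98 [0.5655 0.2923] [39. 39.] 109.2 
fl px 497 80 [0.6559 0.0865] [55.6 60.9] 138.9 
t 8.53 yaw 19.6 lin cm [ 7.99 -2.58 21.4 ] drz -0.001 q6 1.46 F [ 0.3  0.4 -0.4] grip 0.997 [0.5005 0.2399 0.228 ]
```

View pics/w3.png

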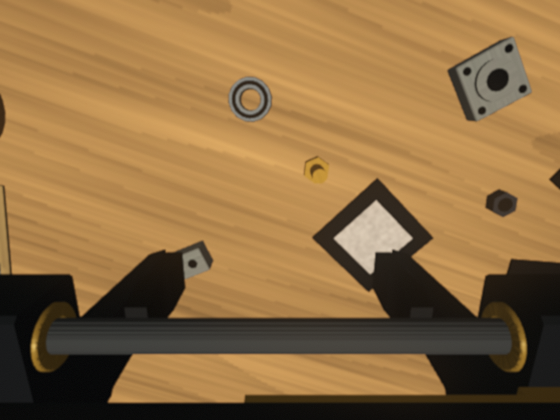

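The small bearing is at (250,100), the flange at (490,80), and the key end peeks out at (195,258). Grasping the small bearing.

Emit:
apply_moves([
  {"hand":1,"linear":[7.9,-2.75,5],"dr":[0,0,0]},
  {"hand":1,"linear":[7.9,-2.75,10],"dr":[0,0,0]},
  {"hand":1,"linear":[7.9,-2.75,14],"dr":[0,0,0]},
  {"hand":1,"linear":[7.9,-2.75,17],"dr":[0,0,0]},
  {"hand":1,"linear":[7.9,-2.75,19.5],"dr":[0,0,0]},
  {"hand":0.75,"linear":[7.9,-2.75,20.7],"dr":[0,0,0]},
  {"hand":0.7,"linear":[7.9,-2.75,21.4],"dr":[0,0,0]},
  {"hand":0.4,"linear":[7.9,-2.75,21.4],"dr":[0,0,0]},
  {"hand":0.35,"linear":[7.9,-2.75,21.4],"dr":[0,0,0]},
  {"hand":0.35,"linear":[7.9,-2.75,21.4],"dr":[0,0,0]},
  {"hand":0.35,"linear":[7.9,-2.75,21.4],"dr":[0,0,0]},
  {"hand":0.35,"linear":[7.9,-2.75,21.4],"dr":[0,0,0]},
  {"hand":0.35,"linear":[7.9,-2.75,20],"dr":[0,0,0]},
  {"hand":0.35,"linear":[7.9,-2.75,17],"dr":[0,0,0]},
  {"hand":0.35,"linear":[7.9,-2.75,12],"dr":[0,0,0]},
  {"hand":0.35,"linear":[7.9,-2.75,10],"dr":[0,0,0]},
  {"hand":0.35,"linear":[7.9,-2.75,10],"dr":[0,0,0]},
])

```text
clock: 10.65
ee_pos: [0.5659, 0.2941, 0.1299]
orientation: [0.985, 0.172, 0.002, -0.0]
wrist_force: [0.4, -0.9, -1.1]
gripper_width: 0.461
finger_force: 30.0
```

```bash
python3 - <<'E'
from h import *
go(.467,-.0995,.13,19.7)
E
```

```text
t 10.65 yaw 19.8 lin cm [-22.62  33.7   -0.09] drz 0.001 q6 1.52 F [ 0.4 -0.9 -1.1] grip 0.461 [0.5659 0.2941 0.1299]
```

Emit:
apply_moves([
  {"hand":0.35,"linear":[-2,3,0],"dr":[0,0,0]},
  {"hand":0.35,"linear":[-5,7.5,0],"dr":[0,0,0]},
  {"hand":0.35,"linear":[-8,12,0],"dr":[0,0,0]},
  {"hand":0.35,"linear":[-11,16.5,0],"dr":[0,0,0]},
  {"hand":0.35,"linear":[-14,21,0],"dr":[0,0,0]},
  {"hand":0.35,"linear":[-17,25.5,0],"dr":[0,0,0]},
  {"hand":0.35,"linear":[-20,30,0],"dr":[0,0,0]},
  {"hand":0.35,"linear":[-22,32.8,0],"dr":[0,0,0]},
  {"hand":0.35,"linear":[-22.6,33.7,0],"dr":[0,0,0]},
  {"hand":0.35,"linear":[-22.6,33.7,0],"dr":[0,0,0]},
  {"hand":0.35,"linear":[-22.6,33.7,0],"dr":[0,0,0]},
])

```text
clock: 12.02
ee_pos: [0.466, -0.0986, 0.1276]
orientation: [0.985, 0.172, -0.0, -0.001]
wrist_force: [-0.0, -0.1, -0.4]
gripper_width: 0.463
finger_force: 30.0
```

```bash
python3 - <<'E'
from h import *
go(.467,-.0995,.0185,19.7)
E
```

```text
t 12.03 yaw 19.8 lin cm [ 0.07  0.13 10.91] drz 0.002 q6 0.77 F [-0.  -0.1 -0.4] grip 0.463 [ 0.466  -0.0986  0.1276]
```

Emit:
apply_moves([
  {"hand":0.35,"linear":[0.1,0.1,4],"dr":[0,0,0]},
  {"hand":0.35,"linear":[0.1,0.1,8],"dr":[0,0,0]},
  {"hand":0.35,"linear":[0.1,0.1,9.5],"dr":[0,0,0]},
  {"hand":0.35,"linear":[0.1,0.1,10.4],"dr":[0,0,0]},
  {"hand":0.35,"linear":[0.1,0.1,10.8],"dr":[0,0,0]},
  {"hand":0.35,"linear":[0.1,0.1,11.0],"dr":[0,0,0]},
  {"hand":0.35,"linear":[0.1,0.1,11.0],"dr":[0,0,0]},
  {"hand":0.35,"linear":[0.1,0.1,11.0],"dr":[0,0,0]},
  {"hand":0.6,"linear":[0.1,0.1,11.0],"dr":[0,0,0]},
  {"hand":0.7,"linear":[0.1,0.1,11.0],"dr":[0,0,0]},
  {"hand":0.8,"linear":[0.1,0.1,11.0],"dr":[0,0,0]},
  {"hand":0.8,"linear":[0.1,0.1,9],"dr":[0,0,0]},
  {"hand":0.9,"linear":[0.1,0.1,6],"dr":[0,0,0]},
  {"hand":1,"linear":[0.1,0.1,1],"dr":[0,0,0]},
  {"hand":1,"linear":[0.1,0.1,-4],"dr":[0,0,0]},
  {"hand":1,"linear":[-6,0,-10],"dr":[0,0,0]},
  {"hand":1,"linear":[-8,0,-10],"dr":[0,0,0]},
  {"hand":1,"linear":[-8,0,-10],"dr":[0,0,0]},
])

```text
clock: 14.28
ee_pos: [0.3904, -0.1277, 0.2297]
orientation: [0.985, 0.171, 0.001, 0.001]
wrist_force: [0.4, 0.1, -0.8]
gripper_width: 1.0
finger_force: 0.0
```

```bash
python3 - <<'E'
from h import *
look(['lround','sround','square','fl'],'w4')
go(.33,.22,.23,62)
E
```

```text
lround none at 331 -89
sround px 278 94 [ 0.4669 -0.0996] [93.1 93.2] 104.9 
   print [ 0.4665 -0.0987] [46.3 45.8] 19.6
square px 59 7 [0.4704 0.1151] [89.3 93.5] 154.6 CUT
   print [0.4715 0.1186] [62.9 63.2] 154.6
fl none at 136 -242
t 14.32 yaw 19.7 lin cm [  5.95 -34.76  -0.17] drz -0.739 q6 0.62 F [-0.4  0.4 -0.1] grip 1.001 [ 0.3909 -0.1273  0.2288]
```

View pics/w4.png

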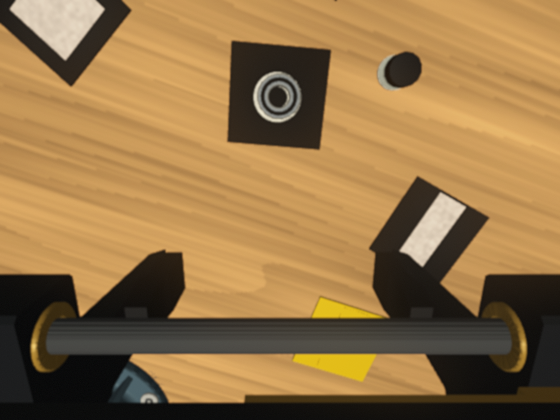

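The small bearing is centred on its print at (278,96). The oblong tile is partly visible at (428,230). Getting a clean view of it.

Emit:
apply_moves([
  {"hand":1,"linear":[-14,17,0],"dr":[0,0,0]},
  {"hand":1,"linear":[-14,17,0],"dr":[0,0,0]},
  {"hand":1,"linear":[-14,17,0],"dr":[0,0,0]},
  {"hand":1,"linear":[-14,17,0],"dr":[0,0,0]},
  {"hand":1,"linear":[-14,17,0],"dr":[0,0,0]},
  {"hand":1,"linear":[-14,17,0],"dr":[0,0,0]},
  {"hand":1,"linear":[-14,17,0],"dr":[0,0,0]},
])

```text
clock: 15.2
ee_pos: [0.3173, -0.3328, 0.2278]
orientation: [0.985, 0.172, -0.0, -0.001]
wrist_force: [0.3, -0.3, -0.1]
gripper_width: 1.0
finger_force: 0.0
```

```bash
python3 - <<'E'
from h import *
look(['oblong'],'w5')
go(.34,.235,.23,43)
E
```

```text
oblong px 279 103 [ 0.3872 -0.3063] [93.3 93.3] 80.8 
   print [ 0.387  -0.3064] [35.  90.9] 170.7
t 15.25 yaw 19.9 lin cm [ 21.44 -52.64  -0.17] drz -0.404 q6 0.16 F [ 0.2  0.3 -0.2] grip 1.002 [ 0.3173 -0.333   0.228 ]
```

The oblong print is at (0.387,-0.306) with its long axis at 170.7°, seen clear of the gripper. Moving to the key block.

Emit:
apply_moves([
  {"hand":1,"linear":[29.3,-52.8,0],"dr":[0,0,-0.18]},
  {"hand":1,"linear":[29.3,-52.8,0],"dr":[0,0,-0.36]},
  {"hand":1,"linear":[29.3,-52.8,0],"dr":[0,0,-0.54]},
  {"hand":1,"linear":[29.3,-52.8,0],"dr":[0,0,-0.72]},
  {"hand":1,"linear":[29.3,-52.8,0],"dr":[0,0,-0.9]},
  {"hand":1,"linear":[29.3,-52.8,0],"dr":[0,0,-1.08]},
  {"hand":1,"linear":[29.3,-52.8,0],"dr":[0,0,-1.26]},
  {"hand":1,"linear":[29.3,-52.8,0],"dr":[0,0,-1.44]},
  {"hand":1,"linear":[29.3,-52.8,0],"dr":[0,0,-1.62]},
  {"hand":1,"linear":[29.3,-52.8,0],"dr":[0,0,-1.8]},
  {"hand":1,"linear":[29.3,-52.8,0],"dr":[0,0,-1.965]},
  {"hand":1,"linear":[29.3,-52.8,0],"dr":[0,0,-1.965]},
  {"hand":1,"linear":[29.3,-52.8,0],"dr":[0,0,-1.965]},
  {"hand":1,"linear":[29.3,-52.8,0],"dr":[0,0,-1.965]},
])

```text
clock: 17.0
ee_pos: [0.4139, 0.2614, 0.2284]
orientation: [0.405, 0.914, 0.0, 0.0]
wrist_force: [-0.9, 0.4, -0.4]
gripper_width: 1.003
finger_force: 0.0
```

```bash
python3 - <<'E'
from h import *
look(['key'],'w6')
go(.366,.315,.016,132.5)
E
```

```text
key px 279 107 [0.3664 0.3174] [26.8 81.9] 132.6 
t 17.05 yaw 132.2 lin cm [ 7.19  0.05 21.24] drz -0.005 q6 -0.42 F [ 0.1 -0.2 -0.9] grip 0.997 [0.4139 0.2614 0.2284]
```

View pics/w6.png

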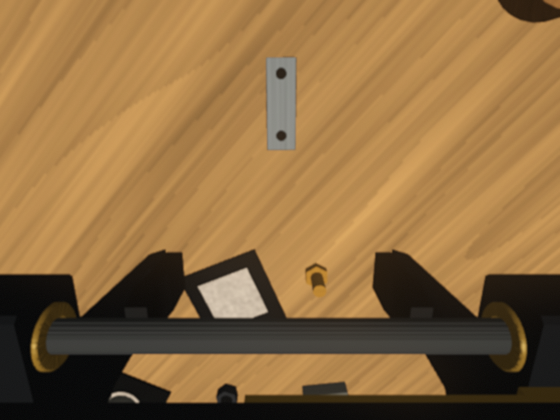

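The key block stands upright in the image, centred at (281,103), aligned with the jaws. Grasping it.

Emit:
apply_moves([
  {"hand":1,"linear":[7.3,0.2,5],"dr":[0,0,-0.005]},
  {"hand":1,"linear":[7.3,0.2,10],"dr":[0,0,-0.005]},
  {"hand":1,"linear":[7.3,0.2,14],"dr":[0,0,-0.005]},
  {"hand":0.8,"linear":[7.3,0.2,17],"dr":[0,0,-0.005]},
  {"hand":0.7,"linear":[7.3,0.2,19.5],"dr":[0,0,-0.005]},
  {"hand":0.6,"linear":[7.3,0.2,20.7],"dr":[0,0,-0.005]},
  {"hand":0.6,"linear":[7.3,0.2,21.35],"dr":[0,0,-0.005]},
  {"hand":0.4,"linear":[7.3,0.2,21.35],"dr":[0,0,-0.005]},
  {"hand":0.2,"linear":[7.3,0.2,21.35],"dr":[0,0,-0.005]},
  {"hand":0.2,"linear":[7.3,0.2,21.35],"dr":[0,0,-0.005]},
  {"hand":0.2,"linear":[7.3,0.2,21.35],"dr":[0,0,-0.005]},
  {"hand":0.2,"linear":[7.3,0.2,21.35],"dr":[0,0,-0.005]},
  {"hand":0.2,"linear":[7.3,0.2,21.35],"dr":[0,0,-0.005]},
  {"hand":0.2,"linear":[7.3,0.2,20.3],"dr":[0,0,-0.005]},
  {"hand":0.2,"linear":[7.3,0.2,17],"dr":[0,0,-0.005]},
  {"hand":0.2,"linear":[7.3,0.2,12],"dr":[0,0,-0.005]},
  {"hand":0.2,"linear":[7.3,0.2,10],"dr":[0,0,-0.005]},
  {"hand":0.2,"linear":[7.3,0.2,10],"dr":[0,0,-0.005]},
])

```text
clock: 19.3
ee_pos: [0.367, 0.3176, 0.1299]
orientation: [0.402, 0.916, 0.001, 0.001]
wrist_force: [0.5, -0.1, -4.3]
gripper_width: 0.318
finger_force: 30.0
```

```bash
python3 - <<'E'
from h import *
go(.387,-.3064,.1285,170.7)
E
```

```text
t 19.3 yaw 132.6 lin cm [-4.726e+01 -4.079e+01  4.000e-02] drz -0.664 q6 -0.28 F [ 0.5 -0.1 -4.3] grip 0.318 [0.367  0.3176 0.1299]
```

Emit:
apply_moves([
  {"hand":0.2,"linear":[-2.4,-1.0,0],"dr":[0,0,-0.03]},
  {"hand":0.2,"linear":[-5.9,-2.8,0],"dr":[0,0,-0.07]},
  {"hand":0.2,"linear":[-9.9,-4.8,0],"dr":[0,0,-0.11]},
  {"hand":0.2,"linear":[-14.4,-7.4,0],"dr":[0,0,-0.17]},
  {"hand":0.2,"linear":[-18.6,-10.2,0],"dr":[0,0,-0.22]},
  {"hand":0.2,"linear":[-22.7,-13.1,0],"dr":[0,0,-0.27]},
  {"hand":0.2,"linear":[-27,-16.7,0],"dr":[0,0,-0.33]},
  {"hand":0.2,"linear":[-31.2,-20.5,0],"dr":[0,0,-0.39]},
  {"hand":0.2,"linear":[-34.7,-24,0],"dr":[0,0,-0.45]},
  {"hand":0.2,"linear":[-38,-27.8,0],"dr":[0,0,-0.5]},
  {"hand":0.2,"linear":[-41.2,-31.8,0],"dr":[0,0,-0.55]},
  {"hand":0.2,"linear":[-43.8,-35.4,0],"dr":[0,0,-0.6]},
  {"hand":0.2,"linear":[-45.9,-38.6,0],"dr":[0,0,-0.64]},
  {"hand":0.2,"linear":[-47.3,-40.8,0],"dr":[0,0,-0.664]},
  {"hand":0.2,"linear":[-47.3,-40.8,0],"dr":[0,0,-0.664]},
  {"hand":0.2,"linear":[-47.3,-40.8,0],"dr":[0,0,-0.664]},
])

```text
clock: 21.3
ee_pos: [0.3857, -0.3058, 0.1269]
orientation: [0.082, 0.997, 0.001, -0.001]
wrist_force: [0.5, -0.0, -4.9]
gripper_width: 0.316
finger_force: 30.0
```

```bash
python3 - <<'E'
from h import *
go(.387,-.3064,.0195,170.7)
E
```

```text
t 21.3 yaw 170.6 lin cm [-0.16 -0.07 10.73] drz -0.001 q6 -2.32 F [ 0.5 -0.  -4.9] grip 0.316 [ 0.3857 -0.3058  0.1269]
```

Emit:
apply_moves([
  {"hand":0.2,"linear":[-0.1,0,4],"dr":[0,0,0]},
  {"hand":0.2,"linear":[-0.1,0,8],"dr":[0,0,0]},
  {"hand":0.2,"linear":[-0.1,0,9.5],"dr":[0,0,0]},
  {"hand":0.2,"linear":[-0.1,0,10.4],"dr":[0,0,0]},
  {"hand":0.2,"linear":[-0.1,0,10.8],"dr":[0,0,0]},
  {"hand":0.2,"linear":[-0.1,0,10.95],"dr":[0,0,0]},
  {"hand":0.2,"linear":[-0.1,0,10.95],"dr":[0,0,0]},
  {"hand":0.2,"linear":[-0.1,0,10.95],"dr":[0,0,0]},
  {"hand":0.45,"linear":[-0.1,0,10.95],"dr":[0,0,0]},
  {"hand":0.6,"linear":[-0.1,0,10.95],"dr":[0,0,0]},
  {"hand":0.7,"linear":[-0.1,0,10.95],"dr":[0,0,0]},
  {"hand":0.8,"linear":[-0.1,0,9],"dr":[0,0,0]},
  {"hand":0.9,"linear":[-0.1,0,6],"dr":[0,0,0]},
  {"hand":1,"linear":[-0.1,0,1],"dr":[0,0,0]},
  {"hand":1,"linear":[-0.1,0,-4],"dr":[0,0,0]},
  {"hand":1,"linear":[-5,0,-9],"dr":[0,0,0]},
  {"hand":1,"linear":[-8,0,-10],"dr":[0,0,0]},
  {"hand":1,"linear":[-8,0,-10],"dr":[0,0,0]},
  {"hand":1,"linear":[-8,0,-10],"dr":[0,0,0]},
])

```text
clock: 23.68
ee_pos: [0.4643, -0.3195, 0.227]
orientation: [0.081, 0.997, 0.001, -0.001]
wrist_force: [-0.7, -0.2, -1.1]
gripper_width: 1.0
finger_force: 0.0
```

```bash
python3 - <<'E'
from h import *
look(['oblong'],'w7')
go(.605,.03,.23,48.7)
E
```

```text
oblong px 277 102 [ 0.3867 -0.3064] [93.3 92.2] 80.7 
   print [ 0.3871 -0.3063] [34.7 89.8] 171.3
t 23.73 yaw 170.7 lin cm [-8.24 36.77 -0.29] drz -1.013 q6 -2.22 F [ 0.1  0.3 -0.5] grip 0.997 [ 0.464  -0.3194  0.2267]
```

View pics/w7.png

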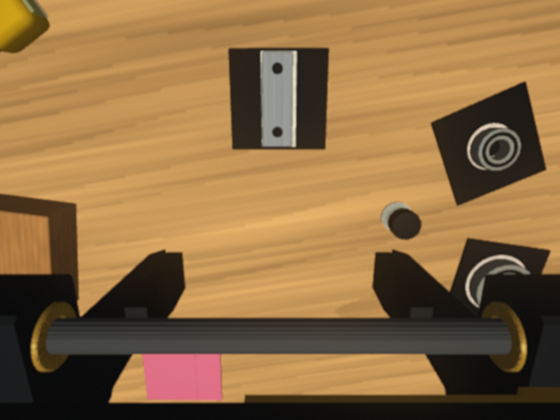

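The key block covers the pale oblong and is aligned, at (278,100) against the tile centre (279,99). Now the flange.

Emit:
apply_moves([
  {"hand":1,"linear":[-18.5,39.2,0],"dr":[0,0,0.1]},
  {"hand":1,"linear":[-18.5,39.2,0],"dr":[0,0,0.2]},
  {"hand":1,"linear":[-18.5,39.2,0],"dr":[0,0,0.3]},
  {"hand":1,"linear":[-18.5,39.2,0],"dr":[0,0,0.4]},
  {"hand":1,"linear":[-18.5,39.2,0],"dr":[0,0,0.5]},
  {"hand":1,"linear":[-18.5,39.2,0],"dr":[0,0,0.559]},
  {"hand":1,"linear":[-18.5,39.2,0],"dr":[0,0,0.559]},
  {"hand":1,"linear":[-18.5,39.2,0],"dr":[0,0,0.559]},
  {"hand":1,"linear":[-18.5,39.2,0],"dr":[0,0,0.559]},
  {"hand":1,"linear":[-18.5,39.2,0],"dr":[0,0,0.559]},
  {"hand":1,"linear":[-18.5,39.2,0],"dr":[0,0,0.559]},
])

```text
clock: 25.1
ee_pos: [0.711, 0.0351, 0.2285]
orientation: [0.354, 0.935, -0.0, 0.0]
wrist_force: [-0.1, -0.2, -0.0]
gripper_width: 0.996
finger_force: 0.0
```

```bash
python3 - <<'E'
from h import *
look(['fl','square'],'w8')
go(.657,.083,.015,138.7)
E
```

```text
fl px 278 109 [0.6583 0.0827] [54.5 53. ] 48.5 
square none at 168 -86
t 25.15 yaw 138.5 lin cm [ 7.220e+00 -1.000e-02  2.135e+01] drz -0.003 q6 -0.96 F [-0.2  0.   0.7] grip 1.0 [0.7111 0.0353 0.2285]
```

View pics/w8.png

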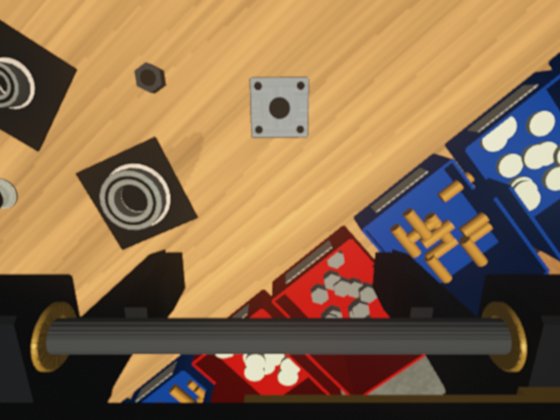

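The flange is at (279,107), square with the jaws and clear of the bins. Grasping it.

Emit:
apply_moves([
  {"hand":1,"linear":[7.1,0.05,5],"dr":[0,0,0]},
  {"hand":1,"linear":[7.1,0.05,10],"dr":[0,0,0]},
  {"hand":1,"linear":[7.1,0.05,14],"dr":[0,0,0]},
  {"hand":1,"linear":[7.1,0.05,17],"dr":[0,0,0]},
  {"hand":1,"linear":[7.1,0.05,19.5],"dr":[0,0,0]},
  {"hand":1,"linear":[7.1,0.05,20.7],"dr":[0,0,0]},
  {"hand":0.9,"linear":[7.1,0.05,21.4],"dr":[0,0,0]},
  {"hand":0.7,"linear":[7.1,0.05,21.4],"dr":[0,0,0]},
  {"hand":0.5,"linear":[7.1,0.05,21.4],"dr":[0,0,0]},
  {"hand":0.5,"linear":[7.1,0.05,21.4],"dr":[0,0,0]},
  {"hand":0.5,"linear":[7.1,0.05,21.4],"dr":[0,0,0]},
  {"hand":0.5,"linear":[7.1,0.05,21.4],"dr":[0,0,0]},
  {"hand":0.5,"linear":[7.1,0.05,20.3],"dr":[0,0,0]},
  {"hand":0.5,"linear":[7.1,0.05,17],"dr":[0,0,0]},
  {"hand":0.5,"linear":[7.1,0.05,12],"dr":[0,0,0]},
  {"hand":0.5,"linear":[7.1,0.05,10],"dr":[0,0,0]},
  {"hand":0.5,"linear":[7.1,0.05,10],"dr":[0,0,0]},
])

```text
clock: 27.28
ee_pos: [0.6593, 0.084, 0.1296]
orientation: [0.353, 0.936, 0.001, 0.001]
wrist_force: [0.0, -0.1, -4.9]
gripper_width: 0.635
finger_force: 30.0
```

```bash
python3 - <<'E'
from h import *
go(.4715,.1183,.1285,154.6)
E
```

```text
t 27.27 yaw 138.6 lin cm [16.36 -9.84  0.05] drz -0.278 q6 -0.9 F [ 0.  -0.1 -4.9] grip 0.635 [0.6593 0.084  0.1296]
```

Emit:
apply_moves([
  {"hand":0.5,"linear":[2,-1.2,0],"dr":[0,0,-0.05]},
  {"hand":0.5,"linear":[5,-3,0],"dr":[0,0,-0.1]},
  {"hand":0.5,"linear":[9,-5.4,0],"dr":[0,0,-0.16]},
  {"hand":0.5,"linear":[12.5,-7.5,0],"dr":[0,0,-0.22]},
  {"hand":0.5,"linear":[15.5,-9.3,0],"dr":[0,0,-0.27]},
  {"hand":0.5,"linear":[16.4,-9.85,0],"dr":[0,0,-0.278]},
  {"hand":0.5,"linear":[16.4,-9.85,0],"dr":[0,0,-0.278]},
  {"hand":0.5,"linear":[16.4,-9.85,0],"dr":[0,0,-0.278]},
])

```text
clock: 28.28
ee_pos: [0.4713, 0.1181, 0.1281]
orientation: [0.221, 0.975, 0.0, 0.0]
wrist_force: [0.6, 0.6, -4.3]
gripper_width: 0.634
finger_force: 30.0
```

```bash
python3 - <<'E'
from h import *
go(.4715,.1183,.0185,154.6)
E
```

```text
t 28.27 yaw 154.5 lin cm [ 0.    0.02 10.96] drz -0.001 q6 -1.13 F [ 0.6  0.6 -4.3] grip 0.634 [0.4713 0.1181 0.1281]
```

Emit:
apply_moves([
  {"hand":0.5,"linear":[0,0,4],"dr":[0,0,0]},
  {"hand":0.5,"linear":[0,0,8],"dr":[0,0,0]},
  {"hand":0.5,"linear":[0,0,9.5],"dr":[0,0,0]},
  {"hand":0.5,"linear":[0,0,10.4],"dr":[0,0,0]},
  {"hand":0.5,"linear":[0,0,10.8],"dr":[0,0,0]},
  {"hand":0.5,"linear":[0,0,11.0],"dr":[0,0,0]},
  {"hand":0.5,"linear":[0,0,11.0],"dr":[0,0,0]},
  {"hand":0.5,"linear":[0,0,11.0],"dr":[0,0,0]},
  {"hand":0.75,"linear":[0,0,11.0],"dr":[0,0,0]},
  {"hand":0.9,"linear":[0,0,11.0],"dr":[0,0,0]},
  {"hand":0.9,"linear":[0,0,11.0],"dr":[0,0,0]},
  {"hand":0.95,"linear":[0,0,9],"dr":[0,0,0]},
  {"hand":1,"linear":[0,0,6],"dr":[0,0,0]},
  {"hand":1,"linear":[0,0,1],"dr":[0,0,0]},
  {"hand":1,"linear":[0,0,-4],"dr":[0,0,0]},
  {"hand":1,"linear":[-5,0,-9],"dr":[0,0,0]},
  {"hand":1,"linear":[-10,0,-14],"dr":[0,0,0]},
  {"hand":1,"linear":[-12,0,-16],"dr":[0,0,0]},
  {"hand":1,"linear":[-12,0,-16],"dr":[0,0,0]},
  {"hand":1,"linear":[-12,0,-16],"dr":[0,0,0]},
])

```text
clock: 30.78
ee_pos: [0.5772, 0.0672, 0.2865]
orientation: [0.22, 0.975, -0.0, -0.002]
wrist_force: [-0.2, 0.0, 0.3]
gripper_width: 1.002
finger_force: 0.0
```

```bash
python3 - <<'E'
from h import *
look(['square','lround','sround'],'w9')
go(.47,.118,.3,154.6)
E
```

```text
square px 279 68 [0.4712 0.1186] [92.9 91.5] 64.6 
   print [0.4715 0.1186] [63.3 62.5] 64.6
lround none at 185 255
sround px 114 148 [ 0.4669 -0.0984] [92.8 92.6] 14.5 
   print [ 0.465  -0.1022] [52.8 47.4] 60.1
t 30.82 yaw 154.6 lin cm [11.83 -0.02 -1.35] drz -0.0 q6 -1.22 F [-0.5  0.1  0.2] grip 0.999 [0.5769 0.0674 0.2861]
```

View pics/w9.png

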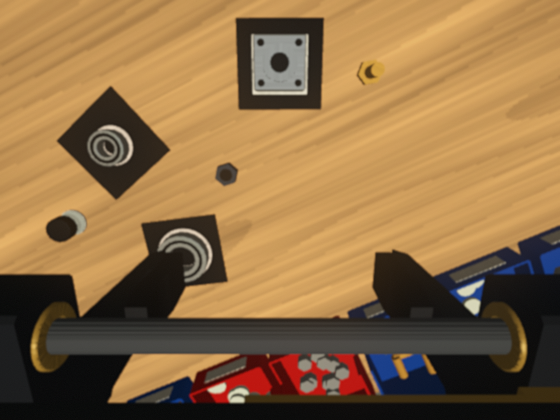

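The flange is centred and aligned on its square at (279,62). Both bearings sit on their tiles, and the gripper is clear of everything. Handing in.

```bash
python3 -c "
from rig import close_job; print(close_job())"
```

```text
the job is handed in; nothing more can be done
None
```

All four parts are set down on their matching black tiles, looking centred and aligned in the wrist pictures, and the job was handed in at about 31 s of the 104 s allowed; no verdict came back.

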